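# Put the swab rod away in the inclined vial and close the cover

## Task

Take the plain swab rod (the one whose thin shank runs right up to its head) out of the upright rack, push it gently down into the narrow mouth of the vial in the inclined station until its head sits fully home, then slide the station's flat cover fully shut over it. The vial can sit a little to either side of the middle of its bay, so find its mouth before you push; leave the rod with the thick collar in the rack and do not disturb the small bottle, the stopwatch and the flat tape roll near by.

Things in the scene. Friction and masses are not known exactly. Their poses are not given: they have to be found in the camera images.
- swab: the swab rod: steel shank 8 mm in diameter, 60 mm long, foot bevelled; then a white round head 16 mm in diameter, 28 mm tall. Origin at the foot, z along the rod towards the head (head from z = 60 to 88 mm). At the start it stands upright in one of the two rack holes, 40 mm deep, its head 20 mm clear of the rack's top. Grasp the head.
- swab_tip (a point): the foot of the swab rod's shank (the end that goes into the vial)
- collared_rod: the other rod in the rack: same head and shank, but with a thick collar, 14 mm in diameter and 16 mm tall, right under the head; it stays where it is. Origin at the foot, z up to the head.
- rod_rack: fixed grey block 50 x 126 x 50 mm with two upright blind holes 40 mm deep, 35 mm to either side of its middle along its y axis; origin under its centre. Which rod is in which hole varies.
- deck: inclined bay of the fixed vial station, leaning 30 degrees: z, the way out of the vial, points up and towards the robot; y runs along the bay, x up the slope. Origin mid-bay on the white vial plate's top, 88 mm above the table. Side walls: inner faces x = -25 and +25 mm, outer -33 and +33, up to z = 41, from y = -168 to +48 mm; open at both ends.
- bay_mid (a point): the deck's origin. The vial's round mouth (10 mm bore, 2 mm bevel) lies in the plate's top at deck x = 0, anywhere from y = -12 to +12 mm: clamped there, its place is not reported, look or feel for it. Bore straight along deck -z, 14 mm through the plate, on into the wider glass vial, 65 mm deep in all. Plate level at z = 0, 80 mm along y. The rod is home when its head rests on the plate.
- cover (a joint): how far the flat sliding cover is open, m: 0 = fully shut (cover centred over the bay's middle, covering y = -35 to +35 mm), 0.13 = fully open; opening moves it along the deck's -y. Its underside is 32.5 mm above the vial plate, so it passes over a rod that is home (28 mm head) and strikes one that is not. It stays where it is left, friction about 2 N.
- cover_tab (a point): the middle of the upper edge of the cover's upright push tab: 44 mm along deck x, 10 mm thick along deck y, standing 21 mm above the cover's top face (tab from deck z = 36.5 to 57.5 mm); moves with the cover
- bottle_amber: small amber bottle, 37 mm round, 95 mm tall, bystander; origin under its centre
- stopwatch: black stopwatch 70 x 58 x 17 mm lying flat, bystander; origin under its centre
- tape_roll_3: flat roll of tape 92 mm round, 18 mm high, bystander; origin under its centre
Things that resemble listed ones, but are neither listed nor needed, are in the scene too. What is shaped like the swab but yellow is not meant.

How it is judged:
By the outcome, as a careful person would: the job done as asked, in the order asked, and still so for the second after the job is handed in, with the robot touching nothing.
It also fails if it takes over 64 s, if anything falls off the work surface, if the arm or the gripper's body presses on something with over 40 N, if the wrist force passes 120 N, or if a joint passes its speed limit or range.

## Robot

A 6-joint arm with a two-finger parallel gripper is mounted at the origin on a cart in front of the work surface, level with it; the furniture and walls round the work are solid. World frame = base frame: x ahead of the robot, y to its left, z up, the work surface at z = 0. Lengths are in m, angles in degrees, forces in N, time in s.
With the tool pointing down it reaches from about 0.15 to 0.775 m from the base axis. Payload 6.1 kg.
Tool frame: the origin (TCP) lies on the mounting face of the last link; the fingertips stand 173 mm ahead of it and the grasp point (between the pads) lies 155 mm ahead of it; z points along the fingers, x is the direction in which the jaws open and shut, and the axes are right-handed (so a half turn about z gives the same grasp; the last joint's range is limited). The gripper opens to 85 mm and grips with 20 to 120 N. Pads are 22 mm wide; open, the fingers measure 114 mm over their backs; the gripper's body (76 mm by 85 mm) begins 54 mm behind the grasp point. The pads swing forward as they close: fully open they stand 13 mm farther back than shut.
Start: joints at [67.38, 7.208, -2.269, 80.523, 0, 90], TCP at [0.202, 0.485, 0.405] pointing down, gripper open.
Joint ranges: [-155.77, 155.77], [-54.66, 111.73], [-72.52, 77.12], [-102.08, 115.82], [-83.92, 84.16], [-180, 180]. Speed limits (degrees/s): [136.94, 136.94, 172.46, 180, 180, 180].

## Interface

Orientations are given as a 3x3 rotation matrix whose columns are the frame's x, y, z axes.
In Python, from bench import sensors, get_image, camera_model, robot gives the robot as it stands. The module is installed in compiled form; this text tells all that it offers.
- The arm moves only by the tool carry_out, never from a script. Its argument "rows" is a list of rows, each a list of 7 numbers: the shift along the tool's x, y, z in cm, then the turn, a rotation vector about the tool's x, y, z in rad, then the finger opening in cm, from 0 to 8.54. A call has 1 to 20 rows; each row shifts and turns the pose as measured when the row begins, along the tool's axes as they then stand; what a row does not reach is not made up. A row lasts 1/10 s, in which the tool goes at most 50 mm and 8.59 degrees, less where a joint would pass 70% of its speed; a pose out of reach is approached as far as the arm can. A call is refused whole if a number of a shift passes 5 or a number of a turn 0.15, either way. A call with a gripper value outside its range is refused whole. The fingers move at their own pace and stop on an object; the grip force is fixed at half the most. Time passes only in rows, so rows that do not move let the fingers close. It gives the time, the measured TCP pose, the force and the opening at its end, in the units of the state.
- sensors.read_state(): the state, without advancing time (a new reading comes with each control period).
- get_image(name): name is "scene" or "top" or "wrist"; returns the picture (420x560x3 uint8, blue, green, red); there is no depth.
- camera_model(name): a dict with "vertical_fov" (degrees; the focal length in pixels is half the picture's height over the tangent of half this angle, whatever the lens; pixels are square), "cx", "cy" (the principal point, pixels), "k1" (the pictures are not rectified: a ray, as slopes to the right and down, at radius r is drawn at 1 + k1 r^2 times it, then the intrinsics apply), "R" (3x3) and "t" (3): a world point X has camera coordinates R X + t; the wrist camera has in their place "tool_from_camera" (4x4, takes a point from camera to tool coordinates, whose origin is the TCP and whose axes are the tool frame's). Camera axes: x right, y down, z forward; pixel columns grow to the right and rows downward; lengths in m; the calibration is good to about 2 mm. A picture is of the moment at which its call begins: read the wrist's pose just before it. camera_model takes no time and is no camera call.
- robot.finish_job(): hands the job in, once; it reports no verdict.
The state is a dict: "t": time; "joint_positions": joint angles; "dq": joint speeds; "tau": joint torques, N m; "position": TCP position; "orientation": TCP orientation; "force": force on the tool from outside, world axes, zero at the start; "wrist_torque": the same for the moment, N m; "finger_gap": opening from 0.0 (shut) to 1.0 (fully open).
Only numpy, scipy, OpenCV 4.12 (cv2) and the standard library are available. Lean on these libraries where they do the work, as an engineer would, in place of code of your own. Each camera call takes 0.05 s, during which the arm holds its last target. There are 200 camera calls.

## Working session

There is one attempt and no reset: what is moved stays moved. The work goes in short steps, Python scripts to look and compute and a tool call to move; the robot and the scene stay as the last step left them, time stands still between calls to the robot, and variables do not carry over. Pictures are saved under pics/ and viewed, about 8 in all and at most 12, crops included, and the job is handed in when it is done.

Besides the shell and the picture viewer there is one more tool, called after "Emit:" as a command line: name --pt "numbers of a row" for each row, then --argument value for the rest. carry_out: Moves the arm, as the interface text tells. Its arguments: {"type":"object","properties":{"rows":{"type":"array"}},"required":["rows"]}

```bash
mkdir -p pics
cat > h.py <<'E'
import numpy as np, cv2
from bench import sensors,get_image,camera_model,robot
def ray(name,u,v,st=None):
    m=camera_model(name); f=210/np.tan(np.radians(m["vertical_fov"])/2)
    d=np.array([(u-m["cx"])/f,(v-m["cy"])/f]); s=d.copy()
    for _ in range(30): s=d/(1+m["k1"]*(s@s))
    c=np.array([s[0],s[1],1])
    if name=="wrist":
        T=np.array(m["tool_from_camera"]);R=np.array(st["orientation"]);p=np.array(st["position"])
        return p+R@T[:3,3], R@T[:3,:3]@c
    R=np.array(m["R"]);t=np.array(m["t"]); return -R.T@t, R.T@c
def plane(name,u,v,z,st=None):
    o,d=ray(name,u,v,st); return o+d*(z-o[2])/d[2]
def tri(rs):
    A=0;b=0
    for o,d in rs:
        d=d/np.linalg.norm(d);P=np.eye(3)-np.outer(d,d);A=A+P;b=b+P@o
    return np.linalg.solve(A,b)
def proj(name,X,st=None):
    m=camera_model(name); f=210/np.tan(np.radians(m["vertical_fov"])/2)
    if name=="wrist":
        T=np.array(m["tool_from_camera"]);R=np.array(st["orientation"]);p=np.array(st["position"])
        c=T[:3,:3].T@(R.T@(np.array(X)-p)-T[:3,3])
    else: c=np.array(m["R"])@X+np.array(m["t"])
    s=c[:2]/c[2]; s=s*(1+m["k1"]*(s@s)); return s*f+[m["cx"],m["cy"]]
E
python3 - <<'E'
from h import *
st=sensors.read_state();print(st)
a=get_image("scene");b=get_image("top");c=get_image("wrist")
for n,i in zip("stw",(a,b,c)): cv2.imwrite(f"pics/0{n}.png",i)
for n in("scene","top","wrist"):print(n,camera_model(n))
E
```

```text
{'t': 0.0, 'joint_positions': array([ 6.73806605e+01,  7.24059872e+00, -2.32606815e+00,  8.05243272e+01,
        3.03786868e-04,  8.99990152e+01]), 'dq': array([ 0.04267239,  0.17529057, -0.09062137,  0.027832  , -0.03012078,
        0.09139847]), 'tau': array([-1.71058955e-04, -4.35912895e+01,  3.52925527e+01,  1.71531929e-02,
        1.91966694e-05,  4.32344534e-07]), 'position': array([0.20186598, 0.48449256, 0.4039371 ]), 'orientation': array([[ 3.84590568e-01,  9.23087057e-01, -6.15705699e-04],
       [ 9.23085897e-01, -3.84591061e-01, -1.46394613e-03],
       [-1.58814464e-03, -5.32937106e-06, -9.99998739e-01]]), 'force': array([-0.85829814, -0.12965338, -0.54533148]), 'wrist_torque': array([-0.01375058, -0.03303982, -0.00189554]), 'finger_gap': 0.9993379433351834}
scene {'vertical_fov': 46.1052224342686, 'cx': 276.44633033725336, 'cy': 215.37582718710465, 'k1': -0.18069815109310158, 'R': array([[ 0.80621621, -0.5915048 , -0.01172596],
       [-0.39958465, -0.52980045, -0.7480933 ],
       [ 0.43628836,  0.60781046, -0.66348995]]), 't': array([-0.40358988,  0.348605  ,  0.60825164])}
top {'vertical_fov': 45.3620714711588, 'cx': 270.82594180633015, 'cy': 208.2986255810705, 'k1': -0.14601007674499278, 'R': array([[ 0.00136064, -0.9998352 ,  0.01810325],
       [-0.99224191, -0.00360037, -0.12426995],
       [ 0.12431465, -0.01779371, -0.99208329]]), 't': array([0.08672362, 0.54259704, 1.0622834 ])}
wrist {'vertical_fov': 61.53965462848176, 'cx': 284.41247532191414, 'cy': 204.42568715760362, 'k1': -0.017824772103035534, 'tool_from_camera': array([[ 9.99999923e-01,  2.50435397e-04, -3.03727387e-04,
        -1.12843577e-03],
       [-1.55653893e-04,  9.60216159e-01,  2.79257774e-01,
        -7.10593931e-02],
       [ 3.61579976e-04, -2.79257705e-01,  9.60216123e-01,
         3.10349024e-02],
       [ 0.00000000e+00,  0.00000000e+00,  0.00000000e+00,
         1.00000000e+00]])}
```

View pics/0s.png

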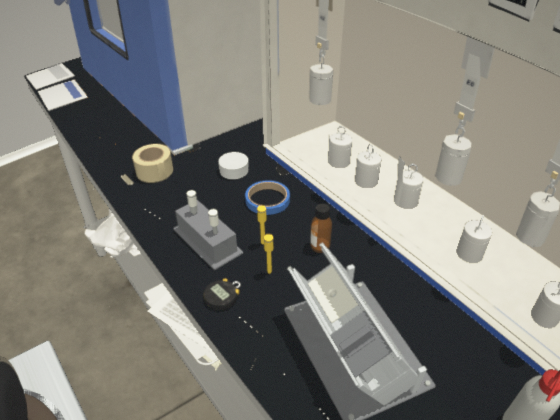

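View pics/0t.png

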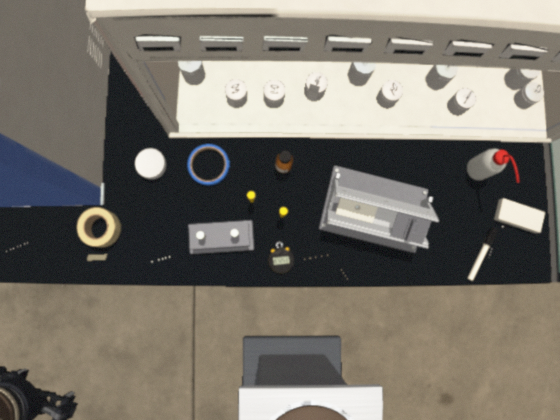

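The rack is at about (205,235) in the scene view and (221,237) in the top view. The station is around (355,340) in the scene view and (378,208) in the top view, with the cover open toward −y. I'll zoom in to tell the rods apart and find the mouth.

Run:
```python
from h import *
a=cv2.imread("pics/0s.png");b=cv2.imread("pics/0t.png")
r=lambda i,x,y,w,h,k:cv2.resize(i[y:y+h,x:x+w],None,fx=k,fy=k,interpolation=cv2.INTER_CUBIC)
o=np.zeros((600,800,3),np.uint8)
o[:300,:400]=r(a,165,180,100,75,4); o[:300,400:800]=r(b,180,200,100,75,4)
o[300:600,:400]=r(a,280,240,160,120,2.5);o[300:600,400:]=r(b,310,160,133,100,3)[:300,:399].repeat(1,0) if 0 else cv2.resize(b[160:260,310:443],(400,300),interpolation=cv2.INTER_CUBIC)
cv2.imwrite("pics/1.png",o)
for n,ps,z in(("top",[(200,236),(235,233)],.078),("top",[(188,222),(252,220),(254,250),(190,254)],.05),("top",[(285,162)],.09),("top",[(280,260)],.015),("top",[(209,164)],.01),("top",[(356,208)],.09)):
  for p in ps: print(p,plane(n,*p,z).round(3))
for s,t in(((192,196),(200,236)),((213,215),(235,233))): print(tri([ray("scene",*s),ray("top",*t)]).round(3))
```

```text
(200, 236) [0.478 0.236 0.078]
(235, 233) [0.485 0.163 0.078]
(188, 222) [0.51  0.266 0.05 ]
(252, 220) [0.515 0.129 0.05 ]
(254, 250) [0.451 0.124 0.05 ]
(190, 254) [0.442 0.26  0.05 ]
(285, 162) [0.633 0.06  0.09 ]
(280, 260) [0.43  0.067 0.015]
(209, 164) [0.645 0.227 0.01 ]
(356, 208) [ 0.537 -0.088  0.09 ]
[0.479 0.234 0.092]
[0.484 0.162 0.093]
```

View pics/1.png

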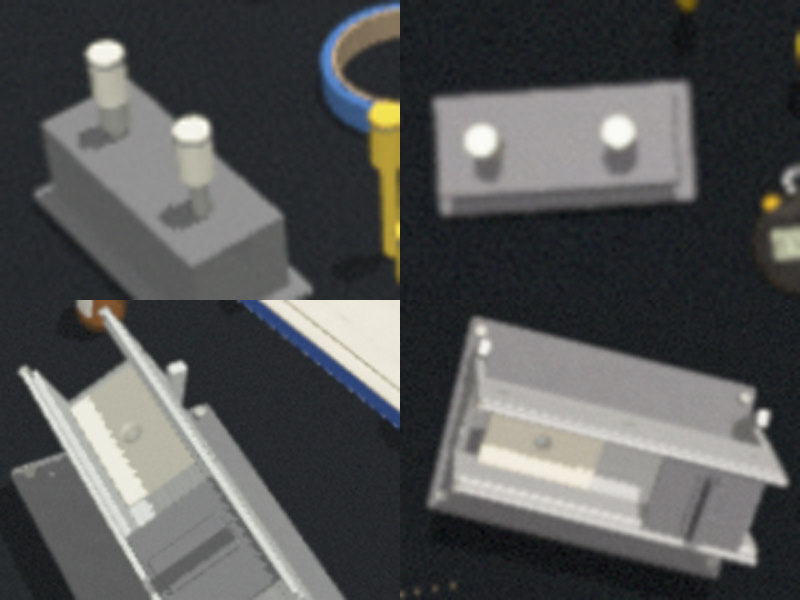

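The plain swab is in the right hole, at y≈0.162: its thin shank shows at crop (200,200), while the left rod is thick under the head. The mouth shows at scene ≈(332.4,292.8) and top ≈(357.2,207). I'll move over the rack for a close look.

Emit:
carry_out --pt "0 0 0 0 0 -0.08 8.54" --pt "0 0 0 0 0 -0.08 8.54" --pt "-2.0 2.9 0.5 0 0 0 8.54" --pt "-2.1 2.9 0.5 0 0 0 8.54" --pt "-2.1 2.9 0.5 0 0 0 8.54" --pt "-2.1 2.9 0.5 0 0 0 8.54" --pt "-2.1 2.9 0.5 0 0 0 8.54" --pt "-2.1 2.9 0.5 0 0 0 8.54" --pt "-2.1 2.9 0.5 0 0 0 8.54" --pt "-2.1 2.9 0.5 0 0 0 8.54" --pt "-2.1 2.9 0.5 0 0 0 8.54" --pt "-2.1 2.9 0.5 0 0 0 8.54" --pt "-2.1 2.9 0.5 0 0 0 8.54" --pt "-2.1 2.9 0.5 0 0 0 8.54" --pt "0 0 0 0 0 0 8.54"

```text
t: 1.65
position: [0.4938, 0.1496, 0.3373]
orientation: [[0.221, 0.975, -0.005], [0.975, -0.221, -0.005], [-0.006, -0.004, -1.0]]
force: [-0.1, -0.6, -0.2]
finger_gap: 1.0
```

Run:
```python
from h import *
st=sensors.read_state();c=get_image("wrist");print(st["t"],st["position"],st["orientation"],st["force"])
cv2.imwrite("pics/2.png",c)
b=cv2.imread("pics/0t.png");a=cv2.imread("pics/0s.png")
print("mouth",tri([ray("scene",332.4,292.8),ray("top",357.2,207)]))
m=(c.min(2)>150).astype(np.uint8);n,l,s,ce=cv2.connectedComponentsWithStats(m)
for i in range(1,n):
  if s[i,4]>150: print(s[i],ce[i],plane("wrist",*ce[i],.098,st).round(4))
```

```text
1.65 [0.49381864 0.14959716 0.33730376] [[ 0.22099138  0.97526305 -0.00497942]
 [ 0.9752567  -0.22101611 -0.00512405]
 [-0.00609783 -0.00372384 -0.99997447]] [-0.09764853 -0.64154124 -0.19533022]
mouth [ 0.53864483 -0.09090682  0.08872865]
[    0     0   340   107 18186] [119.75596613  40.7626196 ] [0.3712 0.0821 0.098 ]
[ 133    0  125   34 2216] [182.85875451  11.48781588] [0.3652 0.1203 0.098 ]
[340   0  88  21 925] [370.04         6.38918919] [0.385  0.2183 0.098 ]
[  252   101   189   125 13067] [348.76819469 165.51052269] [0.4668 0.1924 0.098 ]
[148 123  46  32 794] [170.38790932 138.49370277] [0.4281 0.0932 0.098 ]
[   0  234  118  105 8758] [ 59.47488011 281.61692167] [ 0.5013 -0.0082  0.098 ]
[ 500  258   60   74 3469] [532.99884693 292.95070626] [0.5781 0.2978 0.098 ]
[121 263  49  60 765] [143.0496732  292.24444444] [0.5207 0.0441 0.098 ]
[400 263  49  60 760] [425.88815789 292.44210526] [0.5618 0.2278 0.098 ]
[362 291  39  70 370] [374.17837838 329.26486486] [0.5823 0.19   0.098 ]
[273 305  22  18 288] [284.24305556 313.51041667] [0.5568 0.1326 0.098 ]
[216 339  36  28 617] [234.55267423 350.97244733] [0.5786 0.0918 0.098 ]
[469 401  41  19 606] [488.75742574 411.32838284] [0.6722 0.2631 0.098 ]
```

View pics/2.png

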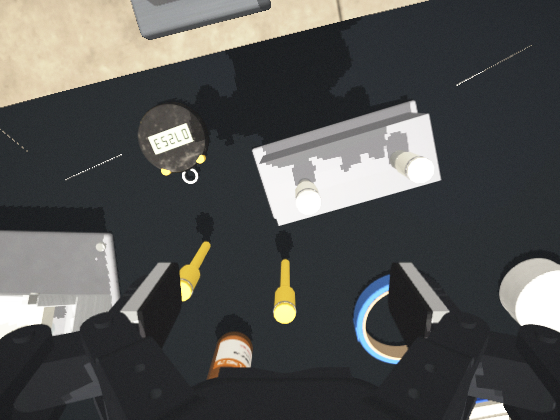

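The wrist view shows the swab head top at ≈(308,201), the collared rod at (420,168) and the yellow rods below. The mouth triangulates to z=0.0887 against an expected 0.088.

```bash
cat >> h.py <<'E'
def totool(st,X,ahead):  # shift (cm, tool axes) bringing point 'ahead' m ahead of TCP to X
    R=np.array(st["orientation"]);return (R.T@(np.array(X)-np.array(st["position"]))*100-[0,0,ahead*100]).round(2)
E
python3 - <<'E'
from h import *
st=sensors.read_state();c=cv2.imread("pics/2.png")
g=c[170:230,270:345].min(2);m=(g>225).astype(np.uint8);n,l,s,ce=cv2.connectedComponentsWithStats(m)
for i in range(1,n):
  if s[i,4]>50: print(s[i],ce[i]+[270,170])
P=plane("wrist",308,201,.098,st);print(P,plane("wrist",420,169,.098,st)); print(totool(st,[P[0],P[1],.092],.155))
for y in(-.0113,0,.0113): print(proj("wrist",[.484,.162+y,.098],st))
# deck yaw: plate / wall edges in top image
b=cv2.imread("pics/0t.png")
g=cv2.cvtColor(b,cv2.COLOR_BGR2GRAY)[160:260,310:443]
L=cv2.createLineSegmentDetector().detect(cv2.resize(g,None,fx=3,fy=3,interpolation=cv2.INTER_CUBIC))[0][:,0]/3+np.array([310,160]*2)
for q in L:
  if np.hypot(q[2]-q[0],q[3]-q[1])>22:
    A=plane("top",*q[:2],.1);B=plane("top",*q[2:],.1);d=(A-B);print(q.round(1),A[:2].round(3),B[:2].round(3),np.degrees(np.arctan2(d[0],d[1])).round(1))
E
```

```text
[   0    0   75   55 2989] [305.30812981 194.89327534]
[0.48194409 0.16536154 0.098     ] [0.47711836 0.2348585  0.098     ]
[ 1.34 -1.28  9.06]
[285.43626013 209.1215864 ]
[303.32923422 205.28797706]
[321.34023644 201.42860326]
[327.5 223.3 427.6 248.5] [ 0.504 -0.027] [ 0.451 -0.235] 14.0
[413.  185.2 343.  167.2] [ 0.584 -0.209] [ 0.621 -0.061] -166.0
[336.6 196.  431.2 219.9] [ 0.56  -0.046] [ 0.511 -0.245] 14.0
[332.4 170.8 322.7 211.3] [ 0.613 -0.039] [ 0.528 -0.017] 104.2
[322.5 230.2 414.5 253. ] [ 0.489 -0.016] [ 0.442 -0.207] 13.9
[336.5 214.  387.6 226.9] [ 0.523 -0.045] [ 0.496 -0.152] 14.0
[367.9 216.1 341.6 208.8] [ 0.519 -0.111] [ 0.534 -0.056] -164.6
[388.5 198.2 338.6 185.6] [ 0.556 -0.155] [ 0.582 -0.051] -166.1
```

Emit:
carry_out --pt "0.4 -0.4 1.5 0 0 -0.02 4.0" --pt "0.4 -0.5 1.5 0 0 0 4.0" --pt "0.4 -0.4 1.5 0 0 0 4.0" --pt "0 0 0 0 0 0 4.0" --pt "0 0 0 0 0 0 4.0"

```text
t: 2.2
position: [0.4802, 0.1671, 0.292]
orientation: [[0.198, 0.98, -0.007], [0.98, -0.198, -0.003], [-0.005, -0.006, -1.0]]
force: [0.2, 0.2, -0.1]
finger_gap: 0.47
```

Run:
```python
from h import *
st=sensors.read_state();c=get_image("wrist");print(st["t"],st["position"],st["orientation"],st["force"],st["finger_gap"])
cv2.imwrite("pics/3.png",c)
print(proj("wrist",[.4825,.164,.098],st),totool(st,[.4825,.164,.092],.155))
```

```text
2.2 [0.48021776 0.1671267  0.29203141] [[ 0.19791061  0.9801978  -0.00660713]
 [ 0.98020948 -0.19793531 -0.00331429]
 [-0.00455645 -0.00582044 -0.99997268]] [ 0.15236101  0.1768227  -0.05185052] 0.46977909974969473
[283.20161164 257.58191653] [-0.17  0.4   4.5 ]
```

View pics/3.png

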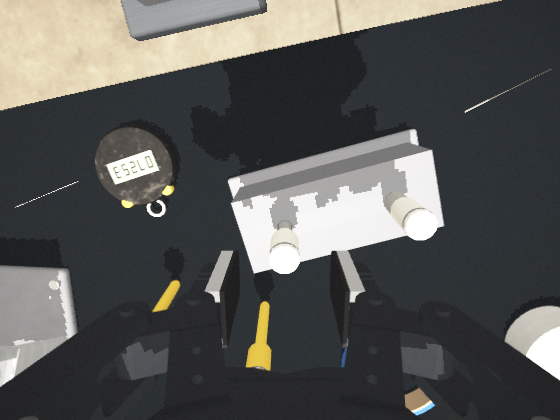

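The head top is at (285,257), against a predicted (283,258), so it lies centred between the fingers. Now I'll descend and grasp.

Emit:
carry_out --pt "-0.1 0.4 1.0 0 0 0 4.0" --pt "0 0 1.5 0 0 0 4.0" --pt "0 0 1.5 0 0 0 4.0" --pt "0 0 0.5 0 0 0 4.0" --pt "0 0 0 0 0 0 4.0"

```text
t: 2.75
position: [0.4858, 0.1653, 0.2476]
orientation: [[0.198, 0.98, -0.001], [0.98, -0.198, -0.002], [-0.002, -0.001, -1.0]]
force: [-1.0, 0.1, 0.5]
finger_gap: 0.467
```

Run:
```python
from h import *
st=sensors.read_state();print(st["position"],st["force"],totool(st,[.4825,.164,.092],.155))
```

```text
[0.48575667 0.1653057  0.24755129] [-1.0062552   0.09597806  0.52856304] [-0.17 -0.28  0.06]
```

Emit:
carry_out --pt "-0.15 -0.25 0.05 0 0 0 3.5" --pt "0 0 0 0 0 0 2.5" --pt "0 0 0 0 0 0 1.5" --pt "0 0 0 0 0 0 0.5" --pt "0 0 0 0 0 0 0.5" --pt "0 0 0 0 0 0 0.5" --pt "0 0 0 0 0 0 0.5"

```text
t: 3.45
position: [0.4837, 0.1643, 0.2495]
orientation: [[0.198, 0.98, 0.002], [0.98, -0.198, -0.0], [0.0, 0.002, -1.0]]
force: [-0.4, -0.7, 0.2]
finger_gap: 0.149
```

Emit:
carry_out --pt "0 0 -1.0 0 0 0 0.5" --pt "0 0 -1.5 0 0 0 0.5" --pt "0 0 -1.5 0 0 0 0.5" --pt "0 0 -2.0 0 0 0 0.5" --pt "0 0 -3.0 0 0 0 0.5" --pt "0 0 -3.0 0 0 0.04 0.5" --pt "0 0 -3.0 0 0 0 0.5" --pt "0 0 0 0 0 0 0.5"

```text
t: 4.25
position: [0.4826, 0.1641, 0.4093]
orientation: [[0.238, 0.971, 0.003], [0.971, -0.238, -0.001], [0.0, 0.003, -1.0]]
force: [0.4, 0.1, -1.1]
finger_gap: 0.15
```

Run:
```python
from h import *
st=sensors.read_state();c=get_image("wrist");print(st["t"],st["position"],st["orientation"],st["force"],st["finger_gap"])
cv2.imwrite("pics/4.png",c)
a=np.radians(14);dy=np.array([np.sin(a),np.cos(a),0]);dx=np.array([np.cos(a)*.866,-np.sin(a)*.866,.5]);dz=np.cross(dx,dy)
M=np.array([.5386,-.0909,.0885]);print(dz)
# hover: foot 15 mm above walls-level? foot at z=60mm over mouth -> grasp point 82 mm further
X=M+dz*(.06+.082); print("grasp target",X,"tcp",X+dz*.155, "shift world cm",(X+dz*.155-st["position"])*100)
```

```text
4.25 [0.48255432 0.16409334 0.409334  ] [[ 2.38478622e-01  9.71142380e-01  3.22872646e-03]
 [ 9.71147724e-01 -2.38478027e-01 -5.73718749e-04]
 [ 2.12817724e-04  3.27239001e-03 -9.99994623e-01]] [ 0.38866665  0.14634608 -1.13585227] 0.14952760026406914
[-0.48514786  0.12096095  0.866     ]
grasp target [ 0.469709   -0.07372355  0.211472  ] tcp [ 0.39451108 -0.0549746   0.345702  ] shift world cm [ -8.8043234  -21.90679367  -6.36320012]
```

View pics/4.png

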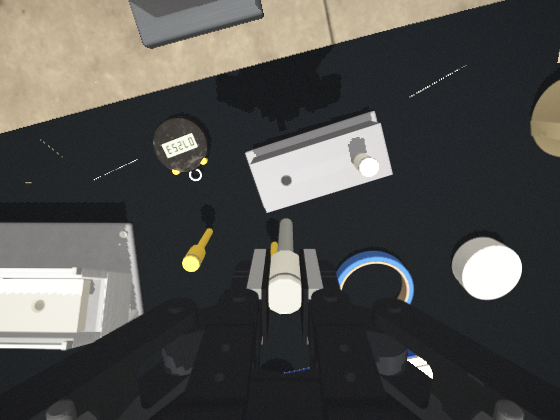

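The swab is held straight in the jaws and is out of the rack; the right hole is empty at (287,180) and the collared rod is still in place. The mouth is visible at (39,305). Next I'll carry it to the station and tilt.

Emit:
carry_out --pt "-3.9 -0.55 0 0 0 0 0.5" --pt "-3.9 -0.55 0 0 0 0 0.5" --pt "-3.9 -0.55 0 0 0 0 0.5" --pt "-3.9 -0.55 0 0 0 0 0.5" --pt "-3.9 -0.55 0 0 0 0 0.5" --pt "-3.9 -0.55 0 0 0 0 0.5" --pt "0 0 0 -0.1 0 0 0.5" --pt "0 0 0 -0.1 0 0 0.5" --pt "0 0 0 -0.1 0 0 0.5" --pt "0 0 0 -0.1 0 0 0.5" --pt "0 0 0 -0.1 0 0 0.5" --pt "0 0 0 0 0 0 0.5"

```text
t: 5.5
position: [0.3883, -0.0641, 0.3963]
orientation: [[0.241, 0.851, 0.467], [0.971, -0.208, -0.121], [-0.006, 0.482, -0.876]]
force: [-0.4, 0.2, -0.4]
finger_gap: 0.15
```

```bash
cat >> h.py <<'E'
from scipy.spatial.transform import Rotation as Ro
a=np.radians(14);dy=np.array([np.sin(a),np.cos(a),0]);dx=np.array([np.cos(a)*np.cos(np.pi/6),-np.sin(a)*np.cos(np.pi/6),.5]);dz=np.cross(dx,dy)
Rd=np.c_[dy,dx,-dz]
M=np.array([.5386,-.0909,.0885])
def rep(st,h,ahead=.2395,M=M):
    R=np.array(st["orientation"])
    print("t",st["t"],"turn needed",Ro.from_matrix(R.T@Rd).as_rotvec().round(3),"gap",round(st["finger_gap"],3))
    tgt=M+dz*(h+ahead); e=tgt-st["position"]
    print("shift if already turned (cm)",(Rd.T@e*100).round(2),"now-axes",(R.T@e*100).round(2))
    print("foot deck (y,x,-z) rel mouth mm",(Rd.T@(st["position"]+R@[0,0,ahead]-M)*1000).round(1),"F tool",(R.T@st["force"]).round(1))
E
python3 - <<'E'
from h import *
st=sensors.read_state();print(st["joint_positions"].round(1));rep(st,.06)
st4=dict(position=[.48255432,.16409334,.409334],orientation=[[2.38478622e-01,9.71142380e-01,3.22872646e-03],[9.71147724e-01,-2.38478027e-01,-5.73718749e-04],[2.12817724e-04,3.27239001e-03,-9.99994623e-01]])
print("mouth from wrist pic4",plane("wrist",39.5,305.5,.088,st4))
R=np.array(st4["orientation"]);print("foot px expect",proj("wrist",st4["position"]+R@[0,0,.2395],st4))
E
```

```text
[ -8.5 -21.5 -32.1  50.7  -2.9   4.6]
t 5.5 turn needed [-0.021  0.005  0.004] gap 0.15
shift if already turned (cm) [ 1.04 -2.2   4.32] now-axes [ 1.07 -2.1   4.36]
foot deck (y,x,-z) rel mouth mm [ -11.5   17.  -103.3] F tool [ 0.1 -0.6  0.2]
mouth from wrist pic4 [ 0.53784154 -0.08953921  0.088     ]
foot px expect [286.19807938 220.74223494]
```

Emit:
carry_out --pt "0.35 -0.7 1.0 -0.02 0.005 0.004 0.5" --pt "0.35 -0.8 1.5 0 0 0 0.5" --pt "0.3 -0.7 1.8 0 0 0 0.5" --pt "0 0 0 0 0 0 0.5" --pt "0 0 0 0 0 0 0.5"

```text
t: 6.0
position: [0.391, -0.0545, 0.3443]
orientation: [[0.241, 0.848, 0.471], [0.97, -0.211, -0.118], [-0.001, 0.486, -0.874]]
force: [0.7, 0.0, -0.0]
finger_gap: 0.148
```

Run:
```python
from h import *
st=sensors.read_state();c=get_image("wrist");rep(st,.02)
cv2.imwrite("pics/5.png",cv2.resize(c[120:360,130:430],None,fx=2.5,fy=2.5,interpolation=cv2.INTER_CUBIC))
cv2.imwrite("pics/5raw.png",c)
R=np.array(st["orientation"]);print("foot px",proj("wrist",st["position"]+R@[0,0,.2395],st),"M px",proj("wrist",[.5386,-.0909,.0885],st),proj("wrist",[.5378,-.0895,.088],st))
```

```text
t 6.0 turn needed [-0.016  0.001  0.001] gap 0.148
shift if already turned (cm) [0.04 0.37 3.81] now-axes [0.04 0.43 3.8 ]
foot deck (y,x,-z) rel mouth mm [ -0.5  -7.6 -58.1] F tool [0.2 0.6 0.4]
foot px [286.19945057 220.73342163] M px [286.57447069 207.1708676 ] [288.05820627 205.73084334]
```

View pics/5.png

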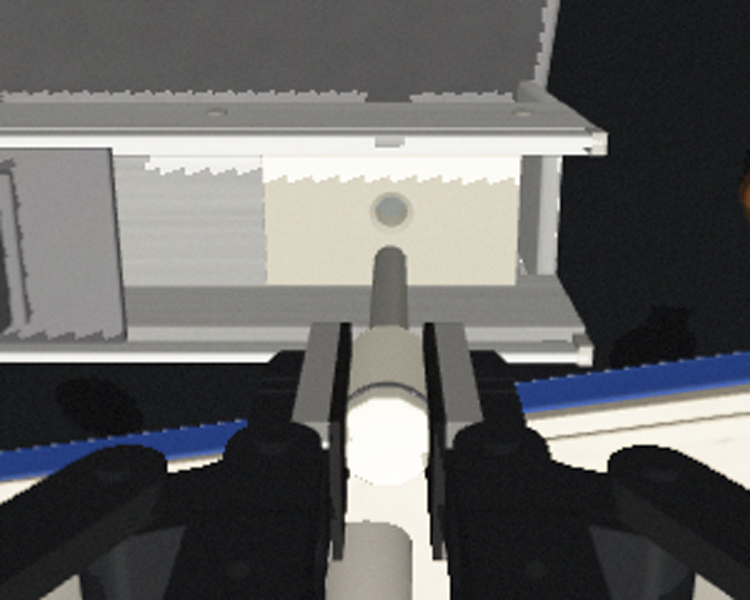

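The mouth is at px (286.4,204.2) and the foot at about (286,222). The mouth is roughly mid-plate along y. I'll refine it by casting the ray onto z=0.088.

Run:
```python
from h import *
st=sensors.read_state();c=cv2.imread("pics/5raw.png")
g=cv2.GaussianBlur(cv2.cvtColor(c,cv2.COLOR_BGR2GRAY),(3,3),0);p=g[192:216,275:299];m=(p<150).astype(np.uint8)
n,l,s,ce=cv2.connectedComponentsWithStats(m)
for i in range(1,n): print(s[i],ce[i]+[275,192])
P=plane("wrist",286.4,204.2,.088,st);print(P); rep(st,.012,M=P)
```

```text
[ 6  8  6  7 12] [283.         202.33333333]
[13 10  4  5 13] [289.76923077 203.84615385]
[ 0.53560613 -0.09033144  0.088     ]
t 6.05 turn needed [-0.016  0.001  0.001] gap 0.149
shift if already turned (cm) [0.02 0.09 4.49] now-axes [0.03 0.17 4.49]
foot deck (y,x,-z) rel mouth mm [ -0.4  -4.8 -57. ] F tool [ 0.4 -1.3  1.3]
```

Emit:
carry_out --pt "0 0.1 1.0 -0.016 0 0 0.5" --pt "0 0 1.5 0 0 0 0.5" --pt "0 0 1.0 0 0 0 0.5" --pt "0 0 0 0 0 0 0.5" --pt "0 0 0 0 0 0 0.5"

```text
t: 6.55
position: [0.4107, -0.0597, 0.3178]
orientation: [[0.242, 0.839, 0.487], [0.97, -0.209, -0.122], [-0.001, 0.502, -0.865]]
force: [0.9, 0.2, 0.3]
finger_gap: 0.146
```

Run:
```python
from h import *
st=sensors.read_state();c=get_image("wrist");rep(st,.004,M=np.array([.5356,-.0903,.088]))
cv2.imwrite("pics/6.png",cv2.resize(c[160:310,190:390],None,fx=4,fy=4,interpolation=cv2.INTER_CUBIC))
R=np.array(st["orientation"]);print("foot px",proj("wrist",st["position"]+R@[0,0,.2395],st),"M px",proj("wrist",[.5386,-.0909,.0885],st),proj("wrist",[.5356,-.0903,.088],st))
```

```text
t 6.55 turn needed [0.002 0.001 0.   ] gap 0.146
shift if already turned (cm) [ 0.06 -0.36  1.98] now-axes [ 0.06 -0.36  1.98]
foot deck (y,x,-z) rel mouth mm [ -0.8   4.  -23.8] F tool [0.4 0.8 0.2]
foot px [286.19706933 220.72787799] M px [287.39903006 207.46128844] [287.21302276 203.88235342]
```

View pics/6.png

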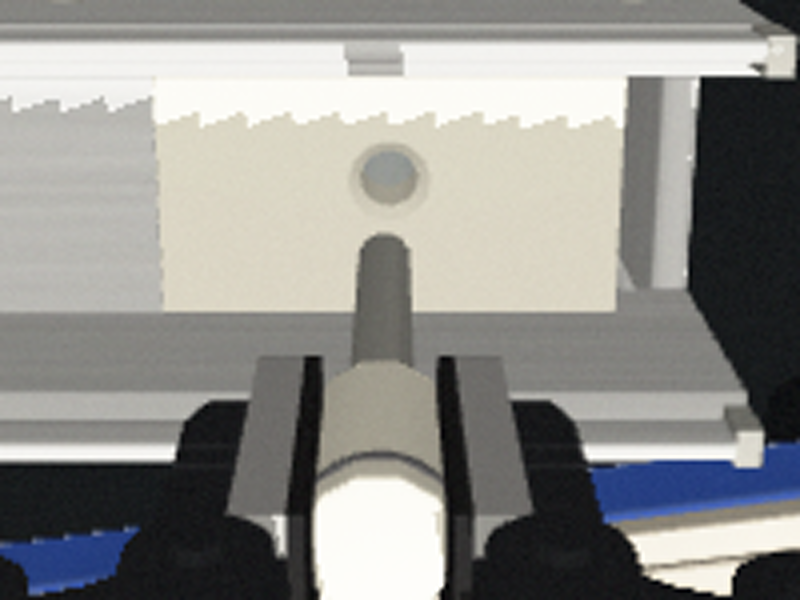

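The mouth rim is centred at crop (389,180), px ≈(287.0,204.6). The foot tip is centred at about (286,223), slightly below the predicted 220.7, so the rod sits about −1.5 mm in tool y.

Run:
```python
from h import *
st=sensors.read_state();R=np.array(st["orientation"]);p=np.array(st["position"])
P=plane("wrist",287.0,204.6,.088,st);mt=R.T@(P-p)*1000
o,d=ray("wrist",286,223,st);o=R.T@(o-p);d=R.T@d;f=(o+d*(.2395-o[2])/d[2])*1000
print("mouth world",P,"mouth tool",mt.round(1),"foot tool",f.round(1),"delta",(mt-f).round(1))
M=np.array([.5386,-.0909,.0885]); print("from fixed cams, tool",(R.T@(M-p)*1000).round(1))
```

```text
mouth world [ 0.53640291 -0.0905946   0.088     ] mouth tool [  0.7  -3.4 263.8] foot tool [-1.000e-01  1.500e+00  2.395e+02] delta [ 0.8 -4.9 24.3]
from fixed cams, tool [  0.9  -1.2 264.5]
```

Emit:
carry_out --pt "0.08 -0.45 0 0 0 0 0.5" --pt "0 0 1.0 0 0 0 0.5" --pt "0 0 0.6 0 0 0 0.5" --pt "0 0 0 0 0 0 0.5" --pt "0 0 0 0 0 0 0.5"

```text
t: 7.1
position: [0.4151, -0.0599, 0.3017]
orientation: [[0.242, 0.839, 0.488], [0.97, -0.209, -0.122], [-0.001, 0.503, -0.864]]
force: [0.2, -0.2, 0.1]
finger_gap: 0.148
```

Run:
```python
from h import *
st=sensors.read_state();c=get_image("wrist");rep(st,.0,M=np.array([.5364,-.0906,.088]))
cv2.imwrite("pics/7.png",cv2.resize(c[185:260,237:337],None,fx=8,fy=8,interpolation=cv2.INTER_CUBIC))
R=np.array(st["orientation"])
for q in (-.002,0,.002): print("foot px",proj("wrist",st["position"]+R@[0,q,.2395],st))
print("M px",proj("wrist",[.5386,-.0909,.0885],st),proj("wrist",[.5364,-.0906,.088],st))
```

```text
t 7.1 turn needed [0.004 0.001 0.   ] gap 0.148
shift if already turned (cm) [-0.04  0.15  0.82] now-axes [-0.04  0.15  0.82]
foot deck (y,x,-z) rel mouth mm [ 0.3 -0.6 -8.2] F tool [-0.1  0.3  0.1]
foot px [286.20247049 217.6867727 ]
foot px [286.1967958  220.72742721]
foot px [286.19114527 223.75257818]
M px [286.03555926 220.33737434] [285.67283467 217.51526352]
```

View pics/7.png

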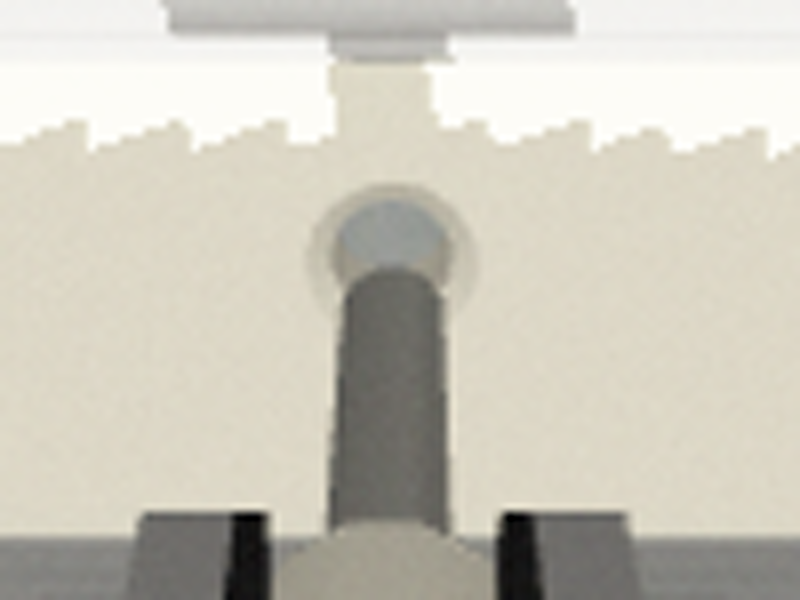

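The foot (centre ≈(286,223)) and the mouth (rim centre ≈(286,218)) come out aligned in tool x and y within about 0.5 mm once the 8 mm gap is accounted for. I'll push gently and check forces.

Emit:
carry_out --pt "0 0.03 0.4 0 0 0 0.5" --pt "0 0 0.4 0 0 0 0.5" --pt "0 0 0.2 0 0 0 0.5" --pt "0 0 0.2 0 0 0 0.5" --pt "0 0 0 0 0 0 0.5"

```text
t: 7.65
position: [0.4218, -0.0616, 0.2908]
orientation: [[0.242, 0.838, 0.488], [0.97, -0.209, -0.122], [-0.001, 0.503, -0.864]]
force: [0.7, -0.4, -0.3]
finger_gap: 0.149
```

Run:
```python
from h import *
st=sensors.read_state();rep(st,.0,M=np.array([.5364,-.0906,.088]));print(st["wrist_torque"])
```

```text
t 7.65 turn needed [0.004 0.001 0.   ] gap 0.149
shift if already turned (cm) [-0.04  0.1  -0.47] now-axes [-0.04  0.1  -0.47]
foot deck (y,x,-z) rel mouth mm [0.3 0.  4.7] F tool [-0.3  0.5  0.6]
[ 0.1318578   0.47737285 -0.04572004]
```

Emit:
carry_out --pt "0 0 0.4 0 0 0 0.5" --pt "0 0 0.4 0 0 0 0.5" --pt "0 0 0.4 0 0 0 0.5" --pt "0 0 0 0 0 0 0.5"

```text
t: 8.05
position: [0.4282, -0.0632, 0.2796]
orientation: [[0.242, 0.838, 0.488], [0.97, -0.209, -0.122], [-0.001, 0.504, -0.864]]
force: [0.2, -0.5, -0.4]
finger_gap: 0.15
```

Run:
```python
from h import *
st=sensors.read_state();rep(st,.0,M=np.array([.5364,-.0906,.088]));print(st["wrist_torque"])
```

```text
t 8.05 turn needed [0.004 0.001 0.   ] gap 0.15
shift if already turned (cm) [-0.04  0.09 -1.78] now-axes [-0.05  0.1  -1.78]
foot deck (y,x,-z) rel mouth mm [ 0.3  0.1 17.8] F tool [-0.4  0.1  0.5]
[0.1134067  0.49095366 0.02540207]
```

The foot is 18 mm into the bore with no side force. I'll continue down.

Emit:
carry_out --pt "0 0 0.5 0 0 0 0.5" --pt "0 0 0.5 0 0 0 0.5" --pt "0 0 0.5 0 0 0 0.5" --pt "0 0 0.5 0 0 0 0.5" --pt "0 0 0.5 0 0 0 0.5" --pt "0 0 0.4 0 0 0 0.5" --pt "0 0 0.4 0 0 0 0.5" --pt "0 0 0 0 0 0 0.5"

```text
t: 8.85
position: [0.4458, -0.0676, 0.248]
orientation: [[0.242, 0.839, 0.488], [0.97, -0.209, -0.122], [-0.001, 0.503, -0.864]]
force: [0.2, -0.6, 0.3]
finger_gap: 0.147
```

Run:
```python
from h import *
st=sensors.read_state();rep(st,.0,M=np.array([.5364,-.0906,.088]));print(st["wrist_torque"])
```

```text
t 8.85 turn needed [0.003 0.001 0.   ] gap 0.147
shift if already turned (cm) [-0.04  0.1  -5.42] now-axes [-0.04  0.12 -5.41]
foot deck (y,x,-z) rel mouth mm [ 0.2 -0.2 54.1] F tool [-0.6  0.5 -0.1]
[ 0.11077255  0.52018186 -0.04137764]
```

Emit:
carry_out --pt "0 0 0.25 0 0 0 0.5" --pt "0 0 0.2 0 0 0 0.5" --pt "0 0 0.1 0 0 0 0.5" --pt "0 0 0.1 0 0 0 0.5"

```text
t: 9.25
position: [0.4493, -0.0684, 0.2424]
orientation: [[0.242, 0.838, 0.488], [0.97, -0.209, -0.122], [-0.001, 0.503, -0.864]]
force: [0.5, 0.4, -0.4]
finger_gap: 0.146
```

Run:
```python
from h import *
st=sensors.read_state();rep(st,.0,M=np.array([.5364,-.0906,.088]));print(st["wrist_torque"])
```

```text
t 9.25 turn needed [0.004 0.001 0.   ] gap 0.146
shift if already turned (cm) [-0.04  0.07 -6.09] now-axes [-0.05  0.09 -6.09]
foot deck (y,x,-z) rel mouth mm [ 0.3  0.3 60.9] F tool [0.6 0.2 0.6]
[ 0.14124349  0.50857315 -0.02067965]
```

Emit:
carry_out --pt "0 0 0.1 0 0 0 0.5" --pt "0 0 0.1 0 0 0 0.5"

```text
t: 9.45
position: [0.4498, -0.0686, 0.2419]
orientation: [[0.242, 0.838, 0.489], [0.97, -0.209, -0.122], [-0.001, 0.504, -0.864]]
force: [-18.2, 3.4, 18.2]
finger_gap: 0.146
```

Run:
```python
from h import *
st=sensors.read_state();rep(st,.0,M=np.array([.5364,-.0906,.088]))
cv2.imwrite("pics/8.png",cv2.resize(get_image("wrist")[160:340,190:390],(800,600)[:2] if 0 else (666,600),interpolation=cv2.INTER_CUBIC))
```

```text
t 9.45 turn needed [0.004 0.    0.   ] gap 0.146
shift if already turned (cm) [-0.04  0.04 -6.16] now-axes [-0.04  0.07 -6.16]
foot deck (y,x,-z) rel mouth mm [ 0.3  0.6 61.6] F tool [ -1.1  -6.8 -25. ]
```

View pics/8.png

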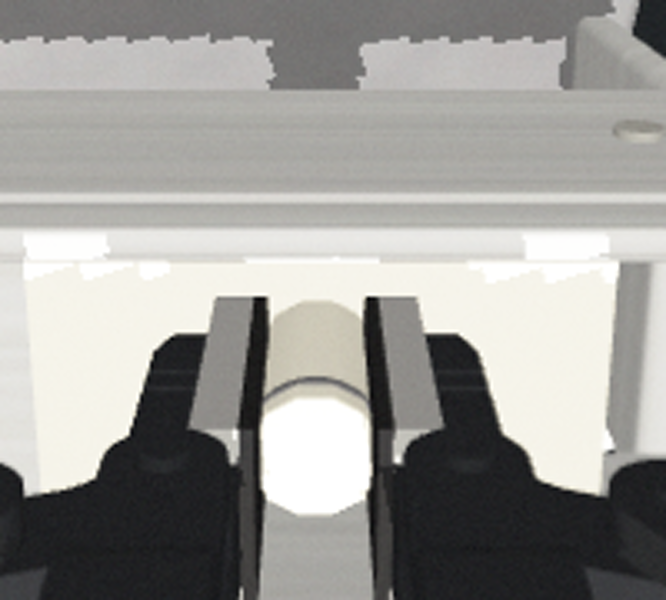

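Contact built up to 25 N along the tool at about 61 mm insertion. The picture shows the head down at the plate level between the fingers. I'll release and back out.

Emit:
carry_out --pt "0 0 -0.05 0 0 0 0.5" --pt "0 0 0 0 0 0 2.5" --pt "0 0 0 0 0 0 4.0" --pt "0 0 0 0 0 0 4.0" --pt "0 0 0 0 0 0 4.0" --pt "0 0 -2.0 0 0 0 4.0" --pt "0 0 -3.0 0 0 0 4.0" --pt "0 0 -3.0 0 0 0 4.0" --pt "0 0 0 0 0 0 4.0"

```text
t: 10.4
position: [0.4093, -0.0585, 0.3128]
orientation: [[0.242, 0.839, 0.487], [0.97, -0.209, -0.122], [-0.001, 0.502, -0.865]]
force: [1.0, -0.1, -0.2]
finger_gap: 0.471
```

Run:
```python
from h import *
st=sensors.read_state();c=get_image("wrist");rep(st,.0,M=np.array([.5364,-.0906,.088]))
cv2.imwrite("pics/9.png",c)
P=np.array([.5364,-.0906,.088])
print("tool shut tip deck y,x,z rel mouth", (Rd.T@(st["position"]+st["orientation"]@[0,0,.173]-P)*1000).round(1))
for h in(.028,.033,.04): print(h,proj("wrist",P+dz*h,st))
# cover tab predicted, open .13 (mouth at deck y~0)
for y in(-.125,-.13,-.135): print(y,proj("wrist",P+dy*y+dz*.0575,st))
```

```text
t 10.4 turn needed [0.002 0.001 0.   ] gap 0.471
shift if already turned (cm) [-0.04  0.11  2.07] now-axes [-0.04  0.11  2.07]
foot deck (y,x,-z) rel mouth mm [  0.2  -0.6 -20.7] F tool [0.1 0.8 0.7]
tool shut tip deck y,x,z rel mouth [  0.3  -0.7 -87.2]
0.028 [285.87289708 225.52524544]
0.033 [285.89760464 228.38761818]
0.04 [285.93415892 232.62307392]
-0.125 [ 50.05896427 244.01522812]
-0.13 [ 40.78746099 243.98033122]
-0.135 [ 31.53549683 243.94441307]
```

View pics/9.png

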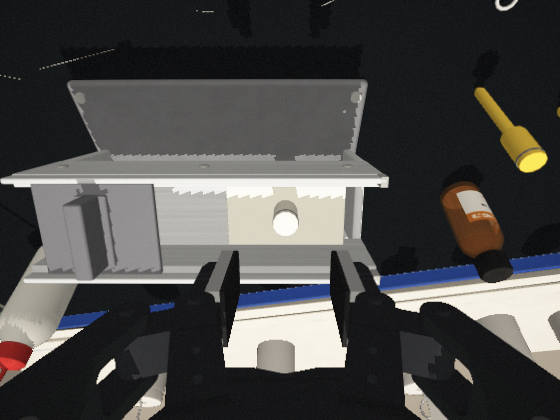

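The head is at (286,222), consistent with home (225 predicted for 28 mm; a higher head would sit lower in the image). The cover's right edge is at u≈157 and its tab at u≈65–105.

Run:
```python
from h import *
st=sensors.read_state();P=np.array([.5364,-.0906,.088])
def dk(u,v,z):
    o,d=ray("wrist",u,v,st);o=Rd.T@(o-P);d=Rd.T@d;s=(-z-o[2])/d[2];q=(o+d*s)*1000;return q[:2].round(1)
for u,v,z in((153,185,.0365),(161,272,.0365),(34,190,.0365),(48,272,.0365),(65,206,.0575),(75,278,.0575),(93,200,.0575),(105,276,.0575),(230,190,0),(345,190,0)): print(u,v,z,dk(u,v,z))
cv2.imwrite("pics/10.png",cv2.resize(cv2.imread("pics/9.png")[165:295,20:190],None,fx=4.5,fy=4.5,interpolation=cv2.INTER_CUBIC))
```

```text
153 185 0.0365 [-74.3 -28.6]
161 272 0.0365 [-75.  25.]
34 190 0.0365 [-142.2  -25.7]
48 272 0.0365 [-143.9   25.4]
65 206 0.0575 [-112.3  -22.5]
75 278 0.0575 [-114.   18.]
93 200 0.0575 [-97.4 -25.7]
105 276 0.0575 [-97.4  16.7]
230 190 0 [-37.2 -16.7]
345 190 0 [ 39.3 -16.8]
```

View pics/10.png

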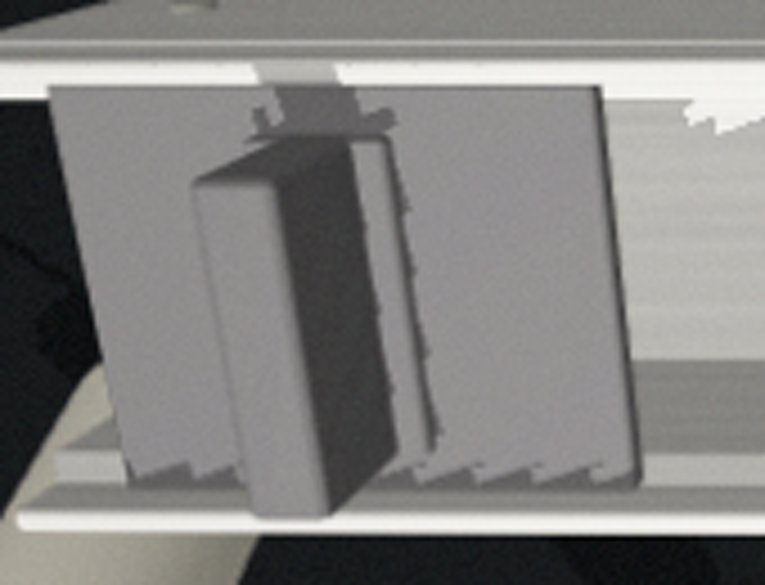

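The cover spans y≈−143 to −75 mm relative to the mouth, and its tab top −113 to −104, so it is about 0.11 m open. I'll shut the fingers and place them behind the tab.

Emit:
carry_out --pt "-2.8 0 0 0 0 0 2.0" --pt "-2.8 0 0 0 0 0 0" --pt "-2.8 0 0 0 0 0 0" --pt "-2.8 0 0 0 0 0 0" --pt "-2.7 0 0 0 0 0 0" --pt "0 0 0 0 0 0 0" --pt "0 0 0 0 0 0 0"

```text
t: 11.15
position: [0.3757, -0.1982, 0.3028]
orientation: [[0.239, 0.844, 0.48], [0.971, -0.209, -0.117], [0.001, 0.494, -0.87]]
force: [0.0, 0.3, 0.6]
finger_gap: 0.004
```

```bash
cat > tip.py <<'E'
from h import *
st=sensors.read_state();rep(st,0)
P=np.array([.5364,-.0906,.088])
print("tip y,x,z",(np.array([1,1,-1])*(Rd.T@(st["position"]+st["orientation"]@[0,0,.173]-P))*1000).round(1))
E
python3 tip.py
```

```text
t 11.15 turn needed [-0.007 -0.003  0.002] gap 0.004
shift if already turned (cm) [14.35  0.72  1.21] now-axes [14.35  0.76  1.24]
foot deck (y,x,-z) rel mouth mm [-142.9   -9.   -12.1] F tool [ 0.3  0.3 -0.6]
tip y,x,z [-142.8   -6.3   77.9]
```

Emit:
carry_out --pt "0.2 0.6 0.5 -0.007 -0.003 0.002 0" --pt "0 0 1.0 0 0 0 0" --pt "0 0 1.0 0 0 0 0" --pt "0 0 0.7 0 0 0 0" --pt "0 0 0 0 0 0 0"

```text
t: 11.65
position: [0.3995, -0.1988, 0.2734]
orientation: [[0.237, 0.842, 0.484], [0.971, -0.206, -0.118], [0.001, 0.498, -0.867]]
force: [-0.8, 0.7, -0.3]
finger_gap: -0.0
```

```bash
python3 tip.py
```

```text
t 11.65 turn needed [-0.003 -0.003  0.004] gap -0.0
shift if already turned (cm) [13.83  0.18 -2.49] now-axes [13.84  0.22 -2.45]
foot deck (y,x,-z) rel mouth mm [-137.6   -2.4   24.9] F tool [ 0.4 -1.  -0.2]
tip y,x,z [-1.376e+02 -1.000e-01  4.090e+01]
```

Emit:
carry_out --pt "0.8 0 -0.3 0 0 0 0" --pt "1.0 0 0 0 0 0 0" --pt "1.0 0 0 0 0 0 0" --pt "1.0 0 0 0 0 0 0" --pt "1.0 0 0 0 0 0 0" --pt "0 0 0 0 0 0 0"

```text
t: 12.25
position: [0.41, -0.1475, 0.2764]
orientation: [[0.238, 0.843, 0.483], [0.971, -0.206, -0.12], [-0.001, 0.498, -0.867]]
force: [0.9, -1.4, -0.5]
finger_gap: -0.004
```

```bash
python3 tip.py
```

```text
t 12.25 turn needed [-0.003 -0.001  0.004] gap -0.004
shift if already turned (cm) [ 8.61  0.23 -2.12] now-axes [ 8.61  0.25 -2.11]
foot deck (y,x,-z) rel mouth mm [-85.9  -2.9  21.2] F tool [-1.1  0.8  1. ]
tip y,x,z [-85.7  -0.6  44.6]
```

Emit:
carry_out --pt "0.8 0 0 0 0 0 0" --pt "0.8 0 0 0 0 0 0" --pt "0.8 0 0 0 0 0 0" --pt "0.6 0 0 0 0 0 0"

```text
t: 12.65
position: [0.4175, -0.1164, 0.2765]
orientation: [[0.239, 0.842, 0.483], [0.971, -0.207, -0.121], [-0.002, 0.498, -0.867]]
force: [0.3, -2.7, -0.6]
finger_gap: 0.002
```

```bash
python3 tip.py
```

```text
t 12.65 turn needed [-0.002  0.     0.003] gap 0.002
shift if already turned (cm) [ 5.4   0.24 -2.1 ] now-axes [ 5.4   0.25 -2.1 ]
foot deck (y,x,-z) rel mouth mm [-54.1  -2.9  21. ] F tool [-2.6  0.5  1. ]
tip y,x,z [-53.8  -0.6  44.8]
```

Only about 2.6 N, and the cover is passing over the head. I'll continue to the stop.

Emit:
carry_out --pt "0.8 0 0 0 0 0 0" --pt "0.8 0 0 0 0 0 0" --pt "0.8 0 0 0 0 0 0" --pt "0.5 0 0 0 0 0 0" --pt "0.3 0 0 0 0 0 0"

```text
t: 13.15
position: [0.426, -0.0821, 0.2765]
orientation: [[0.239, 0.842, 0.483], [0.971, -0.206, -0.12], [-0.002, 0.498, -0.867]]
force: [0.8, -2.6, -1.0]
finger_gap: -0.001
```

```bash
python3 tip.py
```

```text
t 13.15 turn needed [-0.002 -0.     0.004] gap -0.001
shift if already turned (cm) [ 1.86  0.24 -2.1 ] now-axes [ 1.86  0.25 -2.1 ]
foot deck (y,x,-z) rel mouth mm [-18.6  -3.   21. ] F tool [-2.4  0.7  1.6]
tip y,x,z [-18.4  -0.7  44.8]
```

Emit:
carry_out --pt "0.15 0 0 0 0 0 0" --pt "0.1 0 0 0 0 0 0" --pt "0.1 0 0 0 0 0 0"

```text
t: 13.45
position: [0.427, -0.0781, 0.2765]
orientation: [[0.238, 0.842, 0.483], [0.971, -0.206, -0.12], [-0.002, 0.498, -0.867]]
force: [-0.0, -2.7, -0.4]
finger_gap: -0.003
```

```bash
python3 tip.py
```

```text
t 13.45 turn needed [-0.002 -0.     0.004] gap -0.003
shift if already turned (cm) [ 1.45  0.24 -2.1 ] now-axes [ 1.45  0.24 -2.1 ]
foot deck (y,x,-z) rel mouth mm [-14.4  -2.9  21. ] F tool [-2.6  0.4  0.6]
tip y,x,z [-14.2  -0.6  44.8]
```

Emit:
carry_out --pt "0.1 0 0 0 0 0 0" --pt "0.1 0 0 0 0 0 0" --pt "0.1 0 0 0 0 0 0"

```text
t: 13.75
position: [0.4277, -0.0753, 0.2765]
orientation: [[0.239, 0.842, 0.483], [0.971, -0.206, -0.121], [-0.002, 0.498, -0.867]]
force: [0.7, -2.7, -0.6]
finger_gap: -0.001
```

```bash
python3 tip.py; python3 -c "
from h import *
cv2.imwrite('pics/11.png',cv2.resize(get_image('wrist')[150:360,130:410],(800,600),interpolation=cv2.INTER_CUBIC))"
```

```text
t 13.75 turn needed [-0.002  0.     0.003] gap -0.001
shift if already turned (cm) [ 1.17  0.24 -2.1 ] now-axes [ 1.17  0.24 -2.1 ]
foot deck (y,x,-z) rel mouth mm [-11.8  -3.   21. ] F tool [-2.5  0.8  1.2]
tip y,x,z [-11.5  -0.7  44.9]
```

The picture limit is reached, so I'll go by force and numeric edges.

Emit:
carry_out --pt "0.1 0 0 0 0 0 0" --pt "0.1 0 0 0 0 0 0" --pt "0.1 0 0 0 0 0 0"

```text
t: 14.1
position: [0.4284, -0.0725, 0.2765]
orientation: [[0.24, 0.842, 0.483], [0.971, -0.207, -0.122], [-0.003, 0.498, -0.867]]
force: [-1.2, -7.1, -0.7]
finger_gap: -0.003
```

```bash
python3 tip.py
python3 - <<'E'
from h import *
st=sensors.read_state();c=get_image('wrist');cv2.imwrite("pics/12.png",c)
P=np.array([.5364,-.0906,.088])
def col(y,x,z): return proj("wrist",P+dy*y+dx*x+dz*z,st)
# grey profile along the cover top line at deck x=+18 (above/below), z=36.5
g=cv2.cvtColor(c,cv2.COLOR_BGR2GRAY)
for x in(-.018,.0):
  print(x,[(y,int(g[tuple(np.clip(col(y/1000,x,.0365)[::-1].round().astype(int),0,[419,559]))])) for y in range(10,52,2)])
E
```

```text
t 14.1 turn needed [-0.002  0.001  0.003] gap -0.003
shift if already turned (cm) [ 0.88  0.25 -2.1 ] now-axes [ 0.87  0.24 -2.1 ]
foot deck (y,x,-z) rel mouth mm [-9.1 -3.  21. ] F tool [-7.1  0.1  0.9]
tip y,x,z [-8.8 -0.7 44.8]
-0.018 [(10, 89), (12, 95), (14, 96), (16, 194), (18, 167), (20, 192), (22, 192), (24, 191), (26, 191), (28, 190), (30, 191), (32, 190), (34, 189), (36, 191), (38, 190), (40, 192), (42, 190), (44, 36), (46, 35), (48, 35), (50, 34)]
0.0 [(10, 197), (12, 196), (14, 194), (16, 175), (18, 138), (20, 195), (22, 193), (24, 193), (26, 193), (28, 195), (30, 194), (32, 191), (34, 192), (36, 192), (38, 190), (40, 190), (42, 192), (44, 35), (46, 38), (48, 36), (50, 36)]
```

Emit:
carry_out --pt "0.15 0 0 0 0 0 0" --pt "0.15 0 0 0 0 0 0"

```text
t: 14.35
position: [0.4287, -0.071, 0.2765]
orientation: [[0.245, 0.842, 0.481], [0.969, -0.208, -0.13], [-0.009, 0.498, -0.867]]
force: [-3.1, -9.2, -0.6]
finger_gap: -0.003
```

```bash
python3 tip.py
```

```text
t 14.35 turn needed [-0.002  0.01   0.002] gap -0.003
shift if already turned (cm) [ 0.73  0.25 -2.09] now-axes [ 0.71  0.25 -2.1 ]
foot deck (y,x,-z) rel mouth mm [-9.6 -3.  20.9] F tool [-9.7 -1.   0.2]
tip y,x,z [-8.7 -0.7 44.9]
```

The tip has stalled at −8.8 mm while the force rises, so this is the end stop. I'll back off and retreat, then check numerically.

Emit:
carry_out --pt "-0.6 0 0 0 0 0 0" --pt "-0.6 0 0 0 0 0 0" --pt "-0.5 0 -1.5 0 0 0 0" --pt "0 0 -3.0 0 0 0 0" --pt "0 0 -3.0 0 0 0 0" --pt "0 0 -3.0 0 0 0 0" --pt "0 0 0 0 0 0 0"

```text
t: 15.05
position: [0.3719, -0.0745, 0.3705]
orientation: [[0.24, 0.843, 0.482], [0.971, -0.207, -0.12], [-0.001, 0.497, -0.868]]
force: [0.2, 0.5, 0.8]
finger_gap: -0.003
```

```bash
python3 tip.py
python3 - <<'E'
from h import *
st=sensors.read_state();c=get_image('wrist')
P=np.array([.5364,-.0906,.088]);g=cv2.GaussianBlur(cv2.cvtColor(c,cv2.COLOR_BGR2GRAY),(3,3),0)
def prof(name,img,x,z,ys):
  r=[]
  for y in ys:
    u,v=proj(name,P+dy*y/1000+dx*x+dz*z,st).round().astype(int); r.append((y,int(img[v,u]) if 0<=v<420 and 0<=u<560 else -1))
  return r
for x in(-.018,.01): print("cover plane",x,prof("wrist",g,x,.0365,range(-50,54,4)))
print("tab top",prof("wrist",g,-.01,.0575,range(-20,24,2)))
t=get_image("top");T=cv2.cvtColor(t,cv2.COLOR_BGR2GRAY)
print("top: cover",prof("top",T,0.01,.0365,range(-170,56,6)))
b=cv2.imread("pics/0t.png")
d=cv2.absdiff(t,b).max(2)
for n,(x,y,w,h) in dict(bottle=(270,145,30,35),watch=(265,240,32,34),tape=(185,142,48,46),collared=(192,228,16,16)).items(): print(n,"changed px",int((d[y:y+h,x:x+w]>40).sum()))
E
```

```text
t 15.05 turn needed [-0.004  0.     0.003] gap -0.003
shift if already turned (cm) [2.44 0.25 8.76] now-axes [2.44 0.29 8.76]
foot deck (y,x,-z) rel mouth mm [-24.4  -3.4 -87.6] F tool [ 0.5  0.5 -0.6]
tip y,x,z [-24.2  -1.  153.5]
cover plane -0.018 [(-50, 184), (-46, 184), (-42, 184), (-38, 227), (-34, 216), (-30, 240), (-26, 143), (-22, 150), (-18, 150), (-14, 151), (-10, 150), (-6, 150), (-2, 149), (2, 149), (6, 67), (10, 78), (14, 79), (18, 135), (22, 149), (26, 148), (30, 149), (34, 148), (38, 149), (42, 143), (46, 24), (50, 24)]
cover plane 0.01 [(-50, 183), (-46, 184), (-42, 184), (-38, 197), (-34, 212), (-30, 213), (-26, 153), (-22, 151), (-18, 152), (-14, 152), (-10, 152), (-6, 151), (-2, 151), (2, 150), (6, 92), (10, 151), (14, 150), (18, 143), (22, 150), (26, 150), (30, 149), (34, 149), (38, 149), (42, 128), (46, 24), (50, 25)]
tab top [(-20, 150), (-18, 151), (-16, 151), (-14, 151), (-12, 150), (-10, 150), (-8, 150), (-6, 150), (-4, 150), (-2, 132), (0, 136), (2, 65), (4, 110), (6, 151), (8, 150), (10, 150), (12, 142), (14, 137), (16, 149), (18, 150), (20, 151), (22, 150)]
top: cover [(-170, 22), (-164, 34), (-158, 28), (-152, 31), (-146, 115), (-140, 160), (-134, 157), (-128, 155), (-122, 155), (-116, 156), (-110, 157), (-104, 158), (-98, 158), (-92, 160), (-86, 158), (-80, 155), (-74, 158), (-68, 157), (-62, 156), (-56, 155), (-50, 156), (-44, 159), (-38, 160), (-32, 166), (-26, 160), (-20, 128), (-14, 123), (-8, 129), (-2, 120), (4, 128), (10, 120), (16, 116), (22, 124), (28, 126), (34, 128), (40, 126), (46, 110), (52, 99)]
bottle changed px 0
watch changed px 0
tape changed px 0
collared changed px 0
```

The cover now spans −28 to +43 mm relative to the mouth, i.e. centred at +7.5. I'll check whether that is the bay's middle by using the wall ends seen in picture 9.

Run:
```python
from h import *
st=dict(position=np.array([.4093,-.0585,.3128]),orientation=Rd@Ro.from_rotvec([-.002,-.001,0]).as_matrix())
P=np.array([.5364,-.0906,.088])
def dk(u,v,z):
    o,d=ray("wrist",u,v,st);o=Rd.T@(o-P);d=Rd.T@d;s=(-z-o[2])/d[2];return ((o+d*s)*1000)[:2].round(1)
g=cv2.cvtColor(cv2.imread("pics/9.png"),cv2.COLOR_BGR2GRAY)
for v in(180,182,184): 
  r=g[v].astype(int); print(v,"left",r[:10],"right",r[376:396])
print("wall top ends rel mouth",dk(2,181,.041),dk(388,182,.041),dk(25,280,.041),dk(380,282,.041))
# same from the original top picture: mouth px & wall ends
```

```text
180 left [158 221 230 230 229 228 229 230 227 230] right [241 241 241 242 241 236 231 231 233 231 224 207 168  28  24  23  26  28
  25  27]
182 left [ 87 218 236 235 236 235 235 235 235 236] right [242 242 241 241 238 225 221 223 221 222 217 203 134  25  26  20  23  31
  24  28]
184 left [27 44 58 76 80 78 78 81 77 78] right [235 164  97  91 121 195 215 214 214 215 213 197 113  25  26  26  23  26
  26  23]
wall top ends rel mouth [-157.   -30.6] [ 55.7 -30. ] [-156.8   30.2] [56.  30.9]
```

The wall ends lie at −157 and +56 mm, which puts the bay's middle at about +8 mm from the mouth. The cover is centred there (+7.5) and against its stop, so it is shut. Handing in.

```bash
python3 -c "
from bench import robot,sensors
s=sensors.read_state();print(s['t'],s['force']);print(robot.finish_job())"
```

```text
15.15 [ 0.62714567  0.05615287 -0.16186053]
the job is handed in; nothing more can be done
None
```

The plain swab is in the vial with its head on the plate, and the cover is shut over it. I handed the job in at 15 s with the arm clear and touching nothing.

- **Swab:** I took it from the right-hand hole and lined it up with the mouth using wrist pictures. It went in with almost no force until about 61 mm, where contact rose to 25 N. After release, the head top appeared within about 4 pixels of where a seated head should be.
- **Cover:** I pushed it by its tab with about 2.5 N, passing over the head without striking it. It then stalled at its end stop, with the force rising to about 10 N.
- **Bystanders:** the bottle, stopwatch, tape roll and collared rod show no changed pixels in the top view.

**A disagreement:** the cover stopped about 7.5 mm to one side of the mouth, and I had first taken the mouth to be mid-bay because the plate looked centred on it. The wall ends put the bay's middle 8 mm or more from the mouth, which fits a vial sitting off-centre and a cover that is fully shut.

**Not checked by eye:** the picture limit ran out before the cover was shut, so that last check is from pixel readings and force only.

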